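Culture vessels onto their warming plates

ROBOT

A 6-joint arm with a two-finger parallel gripper is mounted at the origin on the work surface. World frame = base frame: x ahead of the robot, y to its left, z up, the work surface at z = 0. Lengths are in m, angles in degrees, forces in N, time in s.
With the tool pointing down it reaches from about 0.25 to 0.725 m from the base axis. Payload 9.7 kg.
Tool frame: the origin (TCP) lies at the very end of the fingers, on their centre line; the grasp point (between the pads) lies 19 mm behind it; y points along the fingers, x is the direction in which the jaws open and shut, and the axes are right-handed (so a half turn about y gives the same grasp; the last joint's range is limited). The gripper opens to 85 mm and grips with 20 to 120 N. Pads are 22 mm wide; open, the fingers measure 114 mm over their backs; the gripper's body (76 mm by 85 mm) begins 54 mm behind the grasp point. The pads swing forward as they close: fully open they stand 13 mm farther back than shut.
Start: joints at [68.698, 4.979, 10.078, 95.1, 0, 90], TCP at [0.2, 0.512, 0.231] pointing down, gripper open.
Joint ranges: [-179.16, 179.16], [-48.56, 103.87], [-65.8, 70.77], [-126.05, 130.52], [-82.76, 87.17], [-180, 180]. Speed limits (degrees/s): [127.2, 127.2, 147.25, 180, 180, 180].

INTERFACE

Orientations are given as [roll, pitch, yaw] about the fixed x, y, z axes, in that order (R = Rz(yaw) Ry(pitch) Rx(roll)).
In Python, from workcell import bot gives the robot as it stands.
- The arm moves only by the shell command python3 -m jog 'ROWS' [FORCE]. ROWS is JSON, a list of rows, each a list of 7 numbers: the closure, from 0 (fully open) to 1 (shut), then the shift along the world's x, y, z in units of 25 mm (1.0 is 25 mm), then the turn, a rotation vector about the world's x, y, z in units of 5 degrees (1.0 is 5 degrees). A call has 1 to 5 rows; each row is the pose to reach, as a shift and turn from the pose commanded when the call began; what a row does not reach only later rows make up. A row lasts 1/10 s, in which the tool goes at most 50 mm and 8.59 degrees, less where a joint would pass 70% of its speed; a pose out of reach is approached as far as the arm can. A call with a gripper value outside its range is refused whole. The fingers move at their own pace and stop on an object; FORCE is the grip in N (left out, the last holds). Time passes only in rows, so rows that repeat a pose let the fingers close. It gives the time, the measured TCP pose, the force and the opening at its end, in the units of the state.
- bot.get_obs(): the state, without advancing time (a new reading comes with each control period).
- bot.camera(name): name is "side" or "top" or "wrist"; returns (picture, depth): 480x640x3 uint8, red, green, blue; 480x640 float32, m along the optical axis (not along the pixel's ray), 0 where there is no reading.
- bot.camera_model(name): a dict with "fx", "fy", "cx", "cy" (pixels), "rvec" (rotation vector, rad) and "tvec" (3), from world to camera coordinates, as OpenCV has them; the wrist camera has in their place "tool_from_camera" (4x4, takes a point from camera to tool coordinates, whose origin is the TCP and whose axes are the tool frame's). Camera axes: x right, y down, z forward; pixel columns grow to the right and rows downward; lengths in m; the calibration is good to about 2 mm. A picture is of the moment at which its call begins: read the wrist's pose just before it. camera_model takes no time and is no camera call.
- bot.job_done(): hands the job in, once; it reports no verdict.
Trained networks look in the newest picture that a camera, given by its name, has taken for a name from the list of things; names that differ only in an ending like _2 or _b are one class to them, and where a whole thing is asked for, a point or a joint stands for the part that bears it (a point fixed in the world has none). Each returns a list of dicts, best first, with "conf" (0 to 1); they miss things now and then, are a little off and sometimes report something else, mostly with a low value. They report only what shows in the picture. A call takes as long as a camera call. They do not tell look-alikes from the thing itself.
- bot.regions_of(camera, label): "pixels" (480x640 bool, what is visible of it) and "point" ([row, column] in pixels, amid what is visible of it).
The state is a dict: "time": time; "q": joint angles; "qd": joint speeds; "joint_efforts": joint torques, N m; "ee_pos": TCP position; "tcp_rot": TCP orientation; "wrist_force": force on the tool from outside, world axes, zero at the start; "torque": the same for the moment, N m; "opening": finger opening in m.
Only numpy, scipy, OpenCV 4.12 (cv2) and the standard library are available. Lean on these libraries where they do the work, as an engineer would, in place of code of your own. Each camera call takes 0.05 s, during which the arm holds its last target. There are 200 camera calls.

TASK

Set each of the four closed culture vessels (large dish, small dish, six-well plate, chamber slide) flat on the warming plate whose black window has its shape and size, centred on the window, with the two rectangular ones lined up lengthwise with theirs (either way round). Keep the vessels level as you carry them, and leave the bottle and the pipette where they are.

Things in the scene. Friction and masses are not known exactly. Their poses are not given: they have to be found in the camera images.
- large_dish_mid (a point): large closed round culture dish, white plastic, 55 mm diameter, 16 mm high, loose, flat on the bench. Point: its centre, half-way up; z up through the lid
- small_dish_mid (a point): small closed round culture dish, white plastic, 38 mm diameter, 16 mm high, loose, flat on the bench. Point: its centre, half-way up; z up through the lid
- well_plate_mid (a point): closed rectangular six-well culture plate, white plastic with 2 x 3 round wells seen on top, 70 mm along its x, 48 mm along its y, 18 mm high, loose, flat on the bench. Point: its centre, half-way up; z up through the lid
- chamber_slide_mid (a point): closed chamber slide: a narrow tray 76 mm along its x, 26 mm along its y and 6 mm high, with a white 56 x 26 mm chamber block with 2 x 4 square wells on it, 18 mm high in all, loose, flat on the bench. Point: its centre, half-way up; z up
- warmer_large_round_top (a point): aluminium warming plate with a large round black window, 61 mm diameter, flush in its top; the plate is square, 94 x 94 mm and 12 mm thick, fixed to the bench, its flat top 12 mm above the bench. Point: centre of the top face and of the window; z up
- warmer_small_round_top (a point): aluminium warming plate with a small round black window, 44 mm diameter, flush in its top; the plate is square, 94 x 94 mm and 12 mm thick, fixed to the bench, its flat top 12 mm above the bench. Point: centre of the top face and of the window; z up
- warmer_broad_top (a point): aluminium warming plate with a broad rectangular black window, 76 mm along its x and 54 mm along its y, flush in its top; the plate is square, 94 x 94 mm and 12 mm thick, fixed to the bench, its flat top 12 mm above the bench. Point: centre of the top face and of the window; z up
- warmer_narrow_top (a point): aluminium warming plate with a narrow rectangular black window, 82 mm along its x and 32 mm along its y, flush in its top; the plate is square, 94 x 94 mm and 12 mm thick, fixed to the bench, its flat top 12 mm above the bench. Point: centre of the top face and of the window; z up
- medium_bottle_mid (a point): bystander: standing bottle with a blue cap, 58 mm diameter, 125 mm high, left of the work. Point: its centre, half-way up; not to be moved
- pipette_mid (a point): bystander: hand pipette lying on the bench right of the work, about 280 mm long along its x, 26 mm thick. Point: near its middle, 12 mm up; not to be moved
Things that resemble listed ones, but are neither listed nor needed, are in the scene too. What is shaped like the part that bears large_dish_mid but brown or turquoise is not meant.

How it is judged (in metres and radians):
At the end, for the whole second after the job is handed in: Each vessel lies flat and at rest on the top of its matching warming plate, its centre within 10 mm of the window's centre; the six-well plate and the chamber slide have their long side within 0.22 rad (about 12 degrees) of the window's, either way round (horizontal distance between large_dish_mid and warmer_large_round_top below 0.01 m and z of large_dish_mid in the frame of warmer_large_round_top between 0.004 and 0.012 m and angle between each of large_dish_mid, small_dish_mid, well_plate_mid, chamber_slide_mid's own z axis and vertical below 0.1 rad and linear speed of each of large_dish, small_dish, well_plate, chamber_slide below 0.02 m/s and horizontal distance between small_dish_mid and warmer_small_round_top below 0.01 m and z of small_dish_mid in the frame of warmer_small_round_top between 0.004 and 0.012 m and horizontal distance between well_plate_mid and warmer_broad_top below 0.01 m and z of well_plate_mid in the frame of warmer_broad_top between 0.005 and 0.013 m and angle between the x axis of well_plate_mid and the x axis of warmer_broad_top, either way round below 0.22 rad and horizontal distance between chamber_slide_mid and warmer_narrow_top below 0.01 m and z of chamber_slide_mid in the frame of warmer_narrow_top between 0.005 and 0.013 m and angle between the x axis of chamber_slide_mid and the x axis of warmer_narrow_top, either way round below 0.22 rad); the robot touches nothing.
It fails at once if a culture vessel is tipped by more than 30 degrees (angle between any of large_dish_mid, small_dish_mid, well_plate_mid, chamber_slide_mid's own z axis and vertical above 0.52 rad).
It fails at once if the bottle is moved by more than 25 mm (distance of medium_bottle_mid from where it was at the start of the episode above 0.025 m).
It fails at once if the pipette is moved by more than 25 mm (distance of pipette_mid from where it was at the start of the episode above 0.025 m).
It also fails if it takes over 112 s, if anything falls off the work surface, if the arm or the gripper's body presses on something with over 40 N, if the wrist force passes 120 N, or if a joint passes its speed limit or range.

## Working session

There is one attempt and no reset: what is moved stays moved. The work goes in short steps, Python scripts to look and compute and a shell command to move; the robot and the scene stay as the last step left them, time stands still between calls to the robot, and variables do not carry over. Pictures are saved under pics/ and viewed, about 12 in all and at most 16, crops included, and the job is handed in when it is done.

```bash
ls; mkdir -p pics
python3 - <<'E'
from workcell import bot
import cv2,numpy as np
o=bot.get_obs();print(o['time'],o['ee_pos'],o['tcp_rot'],o['opening'])
ims=[]
for c in('top','side'):
    p,d=bot.camera(c);np.savez(f'{c}.npz',p=p,d=d);m=bot.camera_model(c);print(c,m)
    cv2.imwrite(f'pics/{c}0.png',p[:,:,::-1])
E
```

```text
pics
0.0 [0.19971106 0.51218326 0.23058509] [-8.99985930e+01  7.91849676e-02  6.86982441e+01] 0.08559433000627571
top {'fx': 487.87156205421707, 'fy': 487.87156205421707, 'cx': 314.85807217898696, 'cy': 236.02730933677856, 'rvec': array([ 2.13339795, -2.12063898,  0.19990538]), 'tvec': array([-0.02998627,  0.54803926,  1.4949149 ])}
side {'fx': 476.39435022457224, 'fy': 476.39435022457224, 'cx': 310.2187635180932, 'cy': 241.66147539053244, 'rvec': array([ 2.29575744, -0.47693533,  0.18611532]), 'tvec': array([-0.50644184,  0.19184358,  1.10932218])}
```

View pics/top0.png

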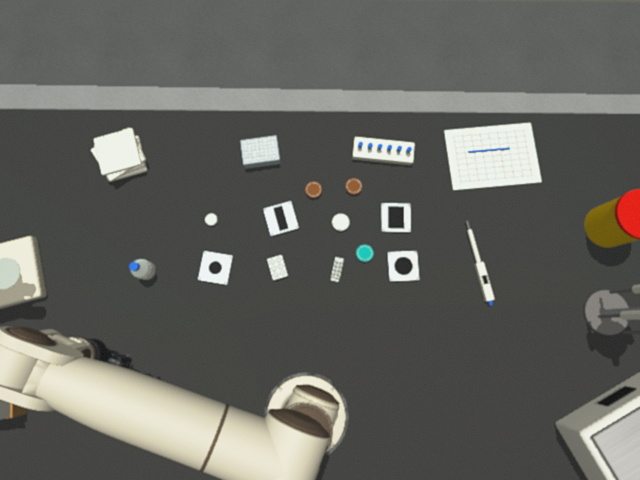

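View pics/side0.png

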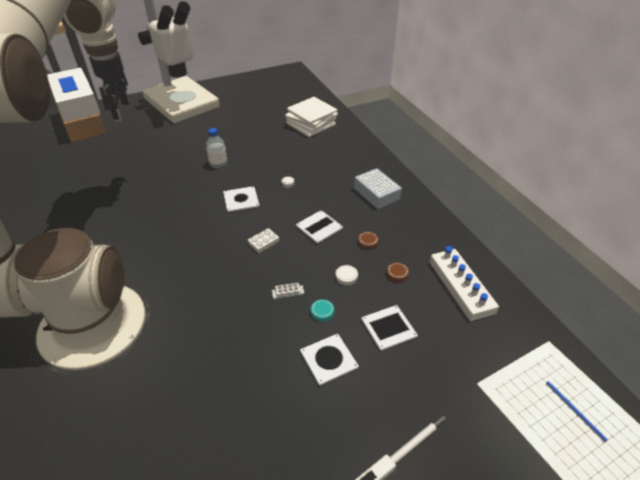

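The top view shows everything: small dish (211,219), large dish (341,222), well plate (277,267), chamber slide (337,269). The warmers are small round (215,267), narrow (281,218), broad (396,217) and large round (403,266). The brown and turquoise dishes are decoys; the bottle is at (143,269) and the pipette at (483,270).

```bash
cat > h.py <<'E'
import cv2,numpy as np
from workcell import bot
V=['large_dish_mid','small_dish_mid','well_plate_mid','chamber_slide_mid']
W=['warmer_large_round_top','warmer_small_round_top','warmer_broad_top','warmer_narrow_top']
HT=dict(zip(V+W,[.016,.016,.018,.018]+[.012]*4))
def cam(name,obs=None):
    """K, and world_from_camera R,t"""
    m=bot.camera_model(name);K=(m['fx'],m['fy'],m['cx'],m['cy'])
    if name=='wrist':
        r,p,y=np.radians(obs['tcp_rot']);from scipy.spatial.transform import Rotation as Ro
        T=np.eye(4);T[:3,:3]=Ro.from_euler('xyz',[r,p,y]).as_matrix();T[:3,3]=obs['ee_pos']
        T=T@np.array(m['tool_from_camera']);return K,T[:3,:3],T[:3,3]
    R=cv2.Rodrigues(m['rvec'])[0].T;return K,R,-R@m['tvec']
def ray(c,u,v):
    K,R,t=c;d=np.stack([(u-K[2])/K[0],(v-K[3])/K[1],np.ones_like(u,float)],-1)@R.T;return t,d
def onz(c,u,v,z):
    t,d=ray(c,np.asarray(u,float),np.asarray(v,float));return t+d*((z-t[2])/d[...,2])[...,None]
def meet(c1,p1,c2,p2):
    t1,d1=ray(c1,*map(np.float64,p1));t2,d2=ray(c2,*map(np.float64,p2))
    s=np.linalg.lstsq(np.stack([d1,-d2],1),t2-t1,rcond=None)[0]
    a,b=t1+s[0]*d1,t2+s[1]*d2;return (a+b)/2,np.linalg.norm(a-b)
def rect(mask,c,z):
    v,u=np.nonzero(mask);P=onz(c,u,v,z)[:,:2]
    (ce,wh,a)=cv2.minAreaRect((P*1000).astype(np.float32))
    if wh[0]<wh[1]: a+=90;wh=wh[::-1]
    return np.array(ce)/1000,np.array(wh),(a+90)%180-90,P.mean(0)
E
python3 - <<'E'
from h import *
np.set_printoptions(precision=4,suppress=True)
R={};
for c in('top','side'):
    p,d=bot.camera(c);C=cam(c)
    for n in V+W+['medium_bottle_mid','pipette_mid']:
        for g in bot.regions_of(c,n)[:3]:
            m=g['pixels'];v,u=np.nonzero(m);pt=(u.mean(),v.mean())
            K,Ro,t=C;dd=d[m];zz=t+ray(C,u.astype(float),v.astype(float))[1]*dd[:,None]
            col=np.median(p[m],0);
            ce,wh,a,me=rect(m,C,HT.get(n,.01))
            print(c,n,round(g['conf'],2),'px',np.round(pt),'n',m.sum(),'col',col,'rect',ce,np.round(wh),round(a),'mean',me,'depth z med',round(float(np.median(zz[:,2])),4))
            if col.max()-col.min()<50: R.setdefault((c,n),(C,pt))
for n in V+W:
    if ('top',n) in R and ('side',n) in R: print(n,*meet(*R['top',n],*R['side',n]))
E
```

```text
top large_dish_mid 0.78 px [353. 186.] n 224 col [147.  100.   68.5] rect [ 0.7219 -0.1519] [53. 51.] -90 mean [ 0.722  -0.1518] depth z med 0.0159
top large_dish_mid 0.72 px [364. 254.] n 240 col [ 54.5 200.  187. ] rect [ 0.4985 -0.1854] [55. 52.] -1 mean [ 0.4984 -0.1856] depth z med 0.0155
top large_dish_mid 0.62 px [340. 222.] n 245 col [239. 243. 236.] rect [ 0.6001 -0.1085] [58. 54.] 45 mean [ 0.6001 -0.1079] depth z med 0.0157
top small_dish_mid 0.67 px [210. 220.] n 121 col [239. 243. 236.] rect [0.6072 0.3134] [37. 36.] 2 mean [0.607  0.3137] depth z med 0.0154
top well_plate_mid 0.86 px [277. 268.] n 331 col [225. 230. 222.] rect [0.4507 0.0944] [72. 48.] 17 mean [0.4499 0.0949] depth z med 0.0179
top chamber_slide_mid 0.44 px [336. 270.] n 175 col [191. 197. 184.] rect [ 0.4457 -0.0952] [74. 25.] -9 mean [ 0.4446 -0.0951] depth z med 0.0162
top warmer_large_round_top 0.57 px [402. 266.] n 837 col [232. 239. 236.] rect [ 0.4587 -0.3085] [95. 95.] -87 mean [ 0.4591 -0.3081] depth z med 0.0118
top warmer_small_round_top 0.87 px [215. 268.] n 861 col [239. 243. 242.] rect [0.
[... 2610 characters left out ...]
49.] n 630 col [123. 118. 111.] rect [0.4569 0.6027] [252.  63.] 79 mean [0.4531 0.586 ] depth z med 0.0619
side pipette_mid 0.56 px [397. 455.] n 1046 col [215. 207. 192.] rect [ 0.51   -0.5414] [213.  29.] 13 mean [ 0.4926 -0.5447] depth z med 0.0193
small_dish_mid [0.6073 0.3152 0.0098] 0.0022099070088926623
well_plate_mid [0.4521 0.0952 0.0112] 0.002790316934213441
chamber_slide_mid [ 0.4482 -0.096   0.0093] 0.005316186415547029
warmer_large_round_top [ 0.4609 -0.3095  0.0062] 0.002515161452408884
warmer_small_round_top [0.4513 0.2945 0.0064] 0.0026645461274367238
warmer_broad_top [ 0.6208 -0.2892  0.0062] 0.001974671883788336
warmer_narrow_top [0.6149 0.0879 0.0067] 0.003273630004140049
```

```bash
J="python3 -m jog"; python3 -m jog '[[0,1,-2,0,0,0,0],[0,2,-4,0,0,0,0],[0,3,-6,0,0,0,0],[0,4,-8,0,0,0,0],[0,5,-8,0,0,0,0]]'; python3 -m jog '[[0,2,0,0,0,0,0],[0,4,0,0,0,0,0],[0,6,0,0,0,0,0],[0,8,0,0,0,0,0],[0,9,0,0,0,0,0]]'; python3 -m jog '[[0,1.5,0,-0.7,0,0,0],[0,2.0,0,-1,0,0,0],[0,2.0,0,-1,0,0,0]]'
cat >> h.py <<'E'
np.set_printoptions(precision=4,suppress=True)
def look(names,save=None):
    o=bot.get_obs();p,d=bot.camera('wrist');C=cam('wrist',o)
    print('t',o['time'],'tcp',o['ee_pos'],o['tcp_rot'],'open',o['opening'],'F',o['wrist_force'])
    if save: cv2.imwrite('pics/'+save,p[:,:,::-1])
    out={}
    for n in names:
        for g in bot.regions_of('wrist',n)[:2]:
            m=g['pixels'];v,u=np.nonzero(m)
            ce,wh,a,me=rect(m,C,HT[n])
            zz=(C[2]+ray(C,u.astype(float),v.astype(float))[1]*d[m][:,None])[:,2]
            print(n,round(g['conf'],2),'px',g['point'],'box',u.min(),u.max(),v.min(),v.max(),'col',np.median(p[m],0),'rect',ce,np.round(wh),round(a,1),'mean',me,'z',np.median(zz))
            if n in W:
                hull=np.zeros(m.shape,np.uint8);cv2.fillConvexPoly(hull,cv2.convexHull(np.stack([u,v],1).astype(np.int32)),1)
                w=((hull>0)&(p.max(2)<70)).astype(np.uint8)
                k,l,s,_=cv2.connectedComponentsWithStats(w)
                if k>1:
                    i=1+np.argmax(s[1:,4]);ce,wh,a,me=rect(l==i,C,HT[n]);print('   window',ce,np.round(wh),round(a,1),'mean',me)
E
python3 -c "
from h import *
look(['small_dish_mid'],'w1.png');print(bot.get_obs()['q']);print(bot.camera_model('wrist'))"
```

```text
time: 1.7
ee_pos: [0.3246, 0.3097, 0.2324]
tcp_rot: [-90.0, -0.1, 68.7]
wrist_force: [-0.5, 1.5, 0.3]
opening: 0.0853
time: 2.2
ee_pos: [0.553, 0.3116, 0.2298]
tcp_rot: [-90.0, 0.1, 68.6]
wrist_force: [-0.2, -0.0, -0.6]
opening: 0.0855
time: 2.5
ee_pos: [0.6003, 0.3118, 0.2035]
tcp_rot: [-89.8, 0.2, 68.6]
wrist_force: [-0.5, 0.3, -0.2]
opening: 0.0854
t 2.5 tcp [0.6003 0.3118 0.2035] [-89.8494   0.1735  68.6274] open 0.08535476616040479 F [-0.5072  0.3333 -0.1594]
small_dish_mid 0.66 px [220.8, 334.6] box 314 353 200 242 col [247. 247. 247.] rect [0.6101 0.317 ] [40. 36.] -21.4 mean [0.6098 0.3173] z 0.0161554077810514
[27.543  22.9044 28.7589 95.8988  0.012  48.8415]
{'fx': 366.4796160212877, 'fy': 366.4796160212877, 'cx': 324.0352439477179, 'cy': 238.61351099699903, 'tool_from_camera': array([[ 1.    , -0.0013, -0.0011,  0.0006],
       [ 0.0007, -0.277 ,  0.9609, -0.1425],
       [-0.0015, -0.9609, -0.277 ,  0.0708],
       [ 0.    ,  0.    ,  0.    ,  1.    ]])}
```

View pics/w1.png

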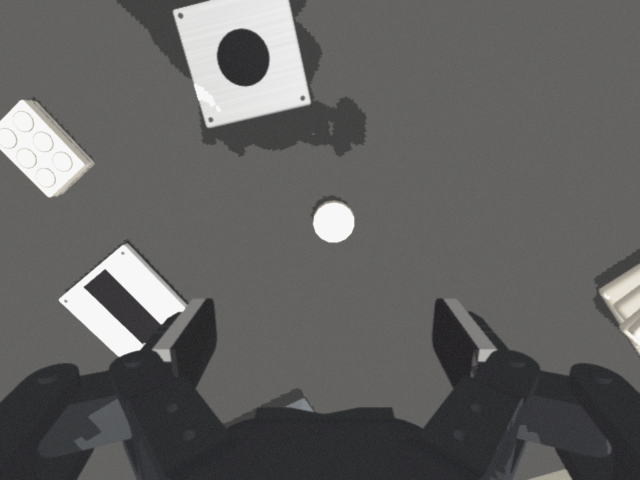

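Picture w1: the small dish is at (333,221), clear between the pads. The small round warmer is at (243,57).

```bash
python3 -m jog '[[0,0.3,0.15,-2,0,0,0],[0,0.3,0.15,-4,0,0,0],[0,0.3,0.15,-6,0,0,0],[0,0.3,0.15,-7.4,0,0,0],[0,0.3,0.15,-7.4,0,0,0]]'; python3 -m jog '[[0,0,0,-0.6,0,0,0],[0,0,0,-0.6,0,0,0],[0,0,0,-0.6,0,0,0]]';  python3 -m jog '[[1,0,0,0,0,0,0],[1,0,0,0,0,0,0],[1,0,0,0,0,0,0],[1,0,0,0,0,0,0],[1,0,0,0,0,0,0]]' 30; python3 -m jog '[[1,0,0,0,0,0,0],[1,0,0,0.5,0,0,0],[1,0,0,1,0,0,0],[1,0,0,2,0,0,0],[1,0,0,2,0,0,0]]'
python3 -c "
from h import *
look(['small_dish_mid','warmer_small_round_top'],'w2.png')"
```

```text
time: 3.1
ee_pos: [0.6034, 0.3153, 0.0171]
tcp_rot: [-89.7, 0.3, 68.8]
wrist_force: [0.1, 0.3, -1.1]
opening: 0.0854
time: 3.4
ee_pos: [0.6081, 0.3168, 0.0086]
tcp_rot: [-90.1, -0.1, 68.7]
wrist_force: [-0.5, 0.9, 0.6]
opening: 0.0853
time: 3.9
ee_pos: [0.6076, 0.3163, 0.007]
tcp_rot: [-90.0, -0.0, 68.7]
wrist_force: [-0.6, -1.1, 5.4]
opening: 0.0362
time: 4.4
ee_pos: [0.609, 0.3171, 0.0612]
tcp_rot: [-90.2, -0.3, 68.7]
wrist_force: [0.0, 0.7, 1.0]
opening: 0.036
t 4.4 tcp [0.609  0.3171 0.0612] [-90.229   -0.2644  68.698 ] open 0.036007646206168045 F [0.0336 0.7428 0.9607]
small_dish_mid 0.61 px [312.4, 321.6] box 281 369 267 361 col [234. 231. 222.] rect [0.6367 0.3075] [59. 50.] -23.3 mean [0.6359 0.3075] z 0.07033952817288702
warmer_small_round_top 0.94 px [43.3, 166.7] box 59 284 0 110 col [228. 229. 227.] rect [0.4773 0.2941] [94. 50.] 80.7 mean [0.4804 0.29  ] z 0.011862245489817541
   window [0.4673 0.2913] [38. 13.] 68.7 mean [0.4661 0.2919]
warmer_small_round_top 0.74 px [383.8, 28.3] box 0 88 308 445 col [247. 247. 247.] rect [0.6218 0.1273] [101.  52.] -35.3 mean [0.6134 0.1227] z 0.011786721170969447
   window [0.6375 0.0996] [39. 36.] -48.9 mean [0.6332 0.098 ]
```

View pics/w2.png

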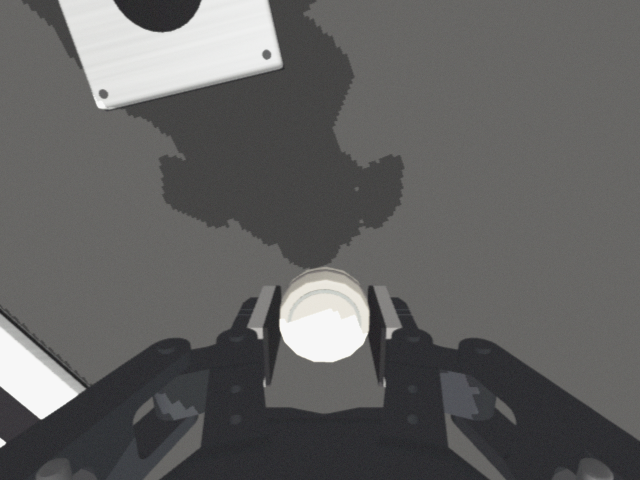

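w2 shows the dish held level and centred between the pads, at about (324,318). Next I carry it towards the warmer and look from just short of it.

```bash
sed -i 's/def look(names,save=None):/def look(names,save=None,held={}):/; s/ce,wh,a,me=rect(m,C,HT\[n\])$/ce,wh,a,me=rect(m,C,held.get(n,HT[n]))/' h.py
python3 -m jog '[[1,-1,-0.3,0.6,0,0,0],[1,-2.5,-0.7,1.2,0,0,0],[1,-3.6,-0.9,2,0,0,0],[1,-3.6,-0.9,2,0,0,0],[1,-3.6,-0.9,2,0,0,0]]'
python3 -c "
from h import *
look(['small_dish_mid','warmer_small_round_top'],'w3.png',{'small_dish_mid':float(bot.get_obs()['ee_pos'][2]+.009)})"
```

```text
time: 5.05
ee_pos: [0.5173, 0.2938, 0.1063]
tcp_rot: [-90.0, -0.0, 68.7]
wrist_force: [1.2, -0.8, 0.1]
opening: 0.036
t 5.05 tcp [0.5173 0.2938 0.1063] [-90.0301  -0.028   68.7162] open 0.03598679926863598 F [ 1.2373 -0.8325  0.103 ]
small_dish_mid 0.76 px [316.4, 321.8] box 280 369 267 360 col [228. 225. 216.] rect [0.5173 0.2943] [41. 36.] -21.4 mean [0.5172 0.2943] z 0.11547210449794101
warmer_small_round_top 0.62 px [141.8, 292.8] box 199 375 54 233 col [226. 226. 225.] rect [0.4532 0.2972] [93. 93.] 80.9 mean [0.4508 0.2981] z 0.011900567585543628
   window [0.4531 0.2966] [42. 42.] 68.6 mean [0.4528 0.2968]
```

```bash
python3 -m jog '[[1,-1.3,0.08,0,0,0,0],[1,-2.6,0.08,-0.5,0,0,0],[1,-2.6,0.08,-2,0,0,0],[1,-2.6,0.08,-2.8,0,0,0],[1,-2.6,0.08,-2.8,0,0,0]]'
python3 -m jog '[[1,0,0,-0.3,0,0,0],[1,0,0,-0.6,0,0,0],[1,0,0,-0.65,0,0,0],[1,0,0,-0.65,0,0,0]]'
python3 -m jog '[[0.4,0,0,0,0,0,0],[0.4,0,0,0,0,0,0],[0,0,0,0,0,0,0],[0,0,0,0,0,0,0]]'
python3 -m jog '[[0,0,0,1,0,0,0],[0,0.5,0,3,0,0,0],[0,1.5,-1,5,0,0,0],[0,2.5,-2,6,0,0,2],[0,2.5,-3,6,0,0,3.6]]'
python3 -c "
from h import *
look(['small_dish_mid','warmer_small_round_top','well_plate_mid','warmer_narrow_top'],'w4.png',{'small_dish_mid':.028})"
```

```text
time: 5.7
ee_pos: [0.4507, 0.2945, 0.0324]
tcp_rot: [-89.8, 0.3, 68.7]
wrist_force: [0.4, -1.0, -0.1]
opening: 0.0363
time: 6.1
ee_pos: [0.4525, 0.2957, 0.0202]
tcp_rot: [-90.0, -0.0, 68.7]
wrist_force: [0.3, -0.9, -0.1]
opening: 0.0365
time: 6.5
ee_pos: [0.4524, 0.2957, 0.0203]
tcp_rot: [-90.0, -0.0, 68.7]
wrist_force: [0.2, -0.7, 0.6]
opening: 0.0782
time: 7.0
ee_pos: [0.5181, 0.2205, 0.1746]
tcp_rot: [-90.4, -0.2, 86.2]
wrist_force: [-0.3, 0.1, -0.3]
opening: 0.0857
t 7.0 tcp [0.5181 0.2205 0.1746] [-90.3726  -0.172   86.2261] open 0.08573212848851106 F [-0.2814  0.0761 -0.3011]
small_dish_mid 0.87 px [136.0, 412.0] box 388 440 111 161 col [230. 233. 225.] rect [0.4558 0.294 ] [40. 37.] 86.1 mean [0.4554 0.2937] z 0.028132400660823065
small_dish_mid 0.46 px [150.3, 166.5] box 116 214 98 201 col [211. 213. 206.] rect [0.4536 0.1044] [69. 51.] 17.1 mean [0.4527 0.1044] z 0.018133830964710967
warmer_small_round_top 0.84 px [112.4, 403.9] box 348 481 65 195 col [233. 236. 235.] rect [0.453  0.2958] [95. 94.] 81.0 mean [0.4501 0.2959] z 0.011762101960309301
   window [0.4422 0.2934] [42. 19.] -74.4 mean [0.4389 0.2926]
well_plate_mid 0.87 px [150.7, 168.6] box 117 214 98 201 col [211. 213. 206.] rect [0.4542 0.1004] [70. 53.] 17.0 mean [0.4531 0.1003] z 0.018137442010882132
warmer_narrow_top 0.79 px [311.8, 216.8] box 124 258 267 371 col [229. 229. 227.] rect [0.6143 0.0921] [98. 97.] -73.5 mean [0.6008 0.0985] z 0.011815791960575278
   window [0.6261 0.1044] [71. 47.] -40.7 mean [0.6265 0.0953]
```

```bash
python3 -m jog '[[0,-0.2,-2,-1,0,0,1.3],[0,-0.5,-3.5,-1.8,0,0,2.6],[0,-0.5,-4.9,-1.8,0,0,4],[0,-0.5,-4.9,-1.8,0,0,4],[0,-0.5,-4.9,-1.8,0,0,4]]'
python3 -c "
from h import *
look(['well_plate_mid'],'w5.png')"
```

```text
time: 7.75
ee_pos: [0.502, 0.0985, 0.1247]
tcp_rot: [-90.0, -0.0, 105.7]
wrist_force: [-0.1, 0.3, -0.2]
opening: 0.0855
t 7.75 tcp [0.502  0.0985 0.1247] [-89.9755  -0.0211 105.698 ] open 0.08547925599878525 F [-0.1402  0.3074 -0.2021]
well_plate_mid 0.67 px [358.3, 273.9] box 215 333 305 412 col [231. 232. 230.] rect [0.6094 0.089 ] [96. 91.] 16.3 mean [0.6068 0.0887] z 0.01188340800475124
```

View pics/w5.png

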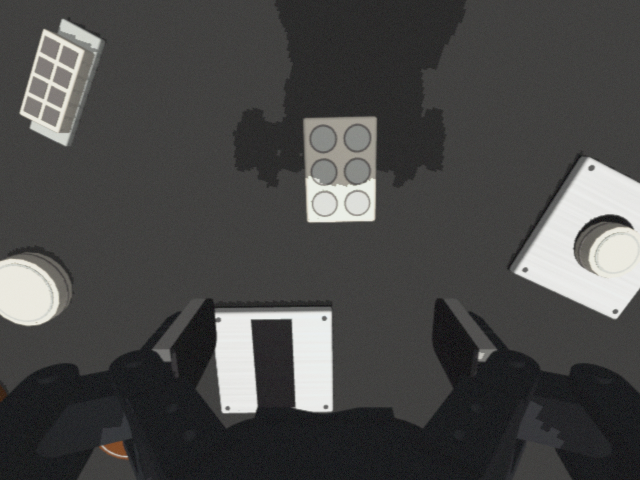

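w5 shows the well plate with corners (305,118), (377,117), (376,220) and (307,222), square to the jaws. The small dish sits on its window at (612,250).

```bash
python3 -c "
from h import *
C=cam('wrist',bot.get_obs())
P=onz(C,[305,377,376,307],[118,117,220,222],.018);print(P,P.mean(0)); e=(P[0]+P[1]-P[2]-P[3]);print(np.degrees(np.arctan2(e[1],e[0])))"
```

```text
[[0.4287 0.0664 0.018 ]
 [0.4155 0.111  0.018 ]
 [0.4807 0.1315 0.018 ]
 [0.4952 0.0855 0.018 ]] [0.455  0.0986 0.018 ]
-163.2429030930546
```

```bash
python3 -m jog '[[0,-1.95,0,0,0,0,0.2],[0,-1.95,0,-2,0,0,0.2],[0,-1.95,0,-4,0,0,0.2],[0,-1.95,0,-4.4,0,0,0.2],[0,-1.95,0,-4.4,0,0,0.2]]'; python3 -m jog '[[0,0,0,-0.4,0,0,0],[0,0,0,-0.45,0,0,0],[1,0,0,-0.45,0,0,0],[1,0,0,-0.45,0,0,0],[1,0,0,-0.45,0,0,0]]' 30;  python3 -m jog '[[1,0,0,0,0,0,0],[1,0,0,0,0,0,0],[1,0,0,0.5,0,0,0],[1,0,0,1.5,0,0,0],[1,0,0,3,0,0,0]]' 
python3 -c "
from h import *
look(['well_plate_mid'],'w6.png',{'well_plate_mid':float(bot.get_obs()['ee_pos'][2]+.014)})"
```

```text
time: 8.35
ee_pos: [0.4525, 0.0988, 0.0142]
tcp_rot: [-89.8, -0.0, 106.9]
wrist_force: [-0.1, -0.3, 0.1]
opening: 0.0854
time: 8.85
ee_pos: [0.4541, 0.0982, 0.0047]
tcp_rot: [-90.1, 0.0, 106.9]
wrist_force: [-0.9, -0.4, 0.9]
opening: 0.0476
time: 9.35
ee_pos: [0.4523, 0.0979, 0.0787]
tcp_rot: [-89.8, -0.0, 106.9]
wrist_force: [1.4, -0.4, -0.3]
opening: 0.0473
t 9.35 tcp [0.4523 0.0979 0.0787] [-89.8147  -0.0159 106.8841] open 0.047253206683737926 F [ 1.3942 -0.3677 -0.3357]
well_plate_mid 0.57 px [307.8, 325.2] box 261 389 224 394 col [164. 159. 149.] rect [0.4496 0.0978] [73. 47.] 16.4 mean [0.4473 0.0972] z 0.09216688827829364
```

View pics/w6.png

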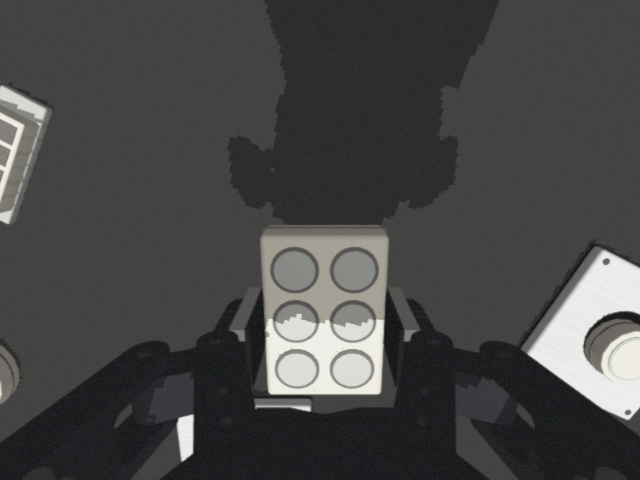

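w6 shows the plate held level between the pads, front edge at row 237 and rear at 394. Next I carry it towards the broad warmer.

```bash
python3 -c "
from h import *
o=bot.get_obs();C=cam('wrist',o);P=onz(C,[262,388,382,266],[237,237,394,394],o['ee_pos'][2]+.0135);print(P.mean(0)-o['ee_pos'])"
python3 -m jog '[[1,0.5,-1,1,0,0,0],[1,1.5,-2.7,1.6,0,0,-1],[1,2.3,-4.3,2,0,0,-2],[1,3,-6,2,0,0,-3],[1,3.6,-7.5,2,0,0,-3.8]]'
python3 -m jog '[[1,1,-1,0,0,0,0],[1,2,-2.6,0,0,0,0],[1,2.3,-3.6,0,0,0,0],[1,2.3,-3.6,0,0,0,0],[1,2.3,-3.6,0,0,0,0]]'
python3 -c "
from h import *
look(['warmer_broad_top'],'w7.png')"
```

```text
[-0.      0.0007  0.0135]
time: 9.95
ee_pos: [0.5442, -0.0915, 0.1292]
tcp_rot: [-90.0, 0.0, 87.7]
wrist_force: [0.9, 0.8, -0.7]
opening: 0.047
time: 10.45
ee_pos: [0.6008, -0.1796, 0.1283]
tcp_rot: [-89.9, -0.0, 87.8]
wrist_force: [-1.0, 0.3, -1.1]
opening: 0.0472
t 10.45 tcp [ 0.6008 -0.1796  0.1283] [-89.9346  -0.0305  87.8182] open 0.047221062725320256 F [-0.9884  0.34   -1.0945]
warmer_broad_top 0.63 px [257.7, 181.2] box 110 249 201 323 col [116. 117. 115.] rect [ 0.6209 -0.2854] [96. 96.] 89.2 mean [ 0.6173 -0.2871] z 0.012052202670178869
   window [ 0.6228 -0.288 ] [75. 52.] -0.8 mean [ 0.6214 -0.2879]
```

View pics/w7.png

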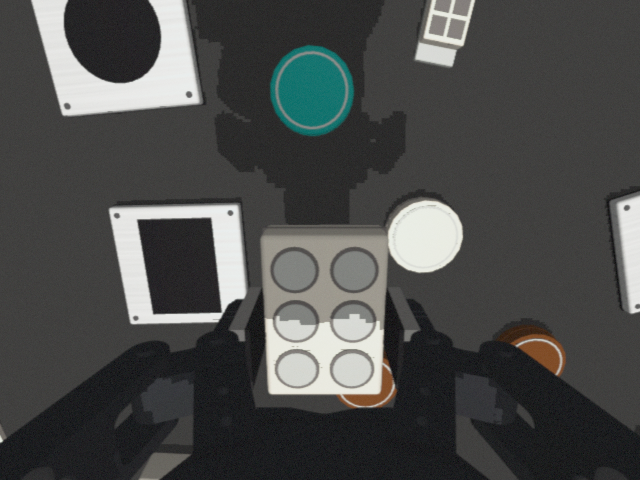

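w7 shows the broad window at (180,265), long side along x; the held plate is still level. I'm lowering it onto the window.

```bash
python3 -m jog '[[1,0.3,-1.5,0,0,0,0],[1,0.8,-3.2,0,0,0,0.2],[1,0.8,-4.35,-0.5,0,0,0.2],[1,0.8,-4.35,-2,0,0,0.2],[1,0.8,-4.35,-3.5,0,0,0.2]]'
python3 -m jog '[[1,0,0,-0.2,0,0,0],[1,0,0,-0.6,0,0,0],[1,0,0,-0.9,0,0,0],[1,0,0,-0.9,0,0,0]]'
python3 -m jog '[[0.35,0,0,0,0,0,0],[0.35,0,0,0,0,0,0],[0,0,0,0,0,0,0],[0,0,0,0,0,0,0]]'
python3 -m jog '[[0,0,0,1,0,0,0],[0,0,0.5,3,0,0,0],[0,0,2,4,0,0,0],[0,0,4,4.5,0,0,0],[0,0,4.5,4.5,0,0,0]]'
python3 -c "
from h import *
look(['well_plate_mid','warmer_broad_top','large_dish_mid','warmer_large_round_top'],'w8.png',{'well_plate_mid':.030})"
```

```text
time: 11.05
ee_pos: [0.6215, -0.2882, 0.0414]
tcp_rot: [-90.1, 0.0, 88.9]
wrist_force: [0.2, 0.9, -1.1]
opening: 0.047
time: 11.45
ee_pos: [0.6214, -0.2877, 0.0194]
tcp_rot: [-90.0, 0.0, 88.9]
wrist_force: [0.2, -0.7, -0.4]
opening: 0.0474
time: 11.85
ee_pos: [0.6213, -0.2882, 0.0193]
tcp_rot: [-90.0, 0.0, 88.9]
wrist_force: [-0.1, 0.3, -0.2]
opening: 0.0815
time: 12.35
ee_pos: [0.6221, -0.1725, 0.1345]
tcp_rot: [-90.2, 0.0, 89.0]
wrist_force: [0.8, -0.4, 1.4]
opening: 0.0852
t 12.35 tcp [ 0.6221 -0.1725  0.1345] [-90.238    0.014   89.0194] open 0.08517614555465404 F [ 0.7737 -0.399   1.3734]
well_plate_mid 0.78 px [237.4, 165.5] box 121 205 186 284 col [211. 214. 207.] rect [ 0.6198 -0.284 ] [71. 54.] -1.0 mean [ 0.6186 -0.284 ] z 0.030106226426378793
warmer_broad_top 0.72 px [219.1, 203.6] box 99 240 169 290 col [230. 231. 229.] rect [ 0.6214 -0.2853] [97. 94.] 88.9 mean [ 0.6148 -0.2791] z 0.011850037363170446
   window [ 0.6118 -0.271 ] [90. 43.] 32.7 mean [ 0.6079 -0.2731]
large_dish_mid 0.97 px [326.3, 521.6] box 484 553 301 359 col [129.  77.  41.] rect [ 0.705  -0.0152] [64. 38.] 42.2 mean [ 0.7039 -0.0165] z 0.0160779244294961
large_dish_mid 0.92 px [55.4, 305.2] box 262 345 9 102 col [ 23. 118. 113.] rect [ 0.5044 -0.1829] [55. 53.] 8.7 mean [ 0.5036 -0.1831] z 0.01642360511011104
warmer_large_round_top 0.58 px [35.7, 116.3] box 35 195 0 78 col [229. 229. 227.] rect [ 0.4886 -0.3038] [96. 46.] -87.3 mean [ 0.4893 -0.3047] z 0.011969962457809097
   window [ 0.4806 -0.308 ] [58. 24.] 88.9 mean [ 0.4784 -0.308 ]
```

View pics/w8.png

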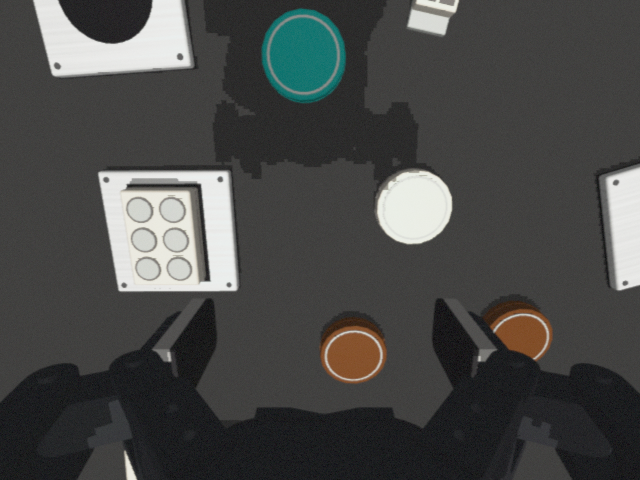

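w8 shows the well plate on the broad window at about (163,235), and the white large dish at (414,206), clear of the brown and turquoise decoys.

```bash
python3 -c "
from h import *
o=bot.get_obs();C=cam('wrist',o);p,d=bot.camera('wrist')
m=(p.min(2)>150);n,l,s,c=cv2.connectedComponentsWithStats(m.astype(np.uint8));i=l[206,414];print(s[i],c[i]);print(rect(l==i,C,.016),o['ee_pos'])"
```

```text
[ 383  173   76   75 4411] [420.71   210.1183]
(array([ 0.6052, -0.1068]), array([53.5344, 53.4422]), -85.46849060058594, array([ 0.6047, -0.1066])) [ 0.6208 -0.1763  0.1306]
```

```bash
python3 -m jog '[[0,-0.72,1.5,0,0,0,0],[0,-0.72,2.77,-0.5,0,0,0],[0,-0.72,2.77,-2.5,0,0,0],[0,-0.72,2.77,-4.5,0,0,0],[0,-0.72,2.77,-4.6,0,0,0]]'; python3 -m jog '[[0,0,0,-0.2,0,0,0],[0,0,0,-0.45,0,0,0],[1,0,0,-0.45,0,0,0],[1,0,0,-0.45,0,0,0],[1,0,0,-0.45,0,0,0]]' 30;  python3 -m jog '[[1,0,0,0,0,0,0],[1,0,0,0,0,0,0],[1,0,0,0.5,0,0,0],[1,0,0,1.5,0,0,0],[1,0,0,3,0,0,0]]' 
python3 -m jog '[[1,-1,-1,0.6,0,0,0],[1,-2,-2,1.2,0,0,0],[1,-3,-3.5,1.2,0,0,0],[1,-3.5,-5,1.2,0,0,0],[1,-3.5,-6,1.2,0,0,0]]'
python3 -m jog '[[1,0,-1,0,0,0,0],[1,0,-2,0,0,0,0],[1,0,-2,0,0,0,0],[1,0,-2,0,0,0,0]]'
python3 -c "
from h import *
look(['large_dish_mid','warmer_large_round_top'],'w9.png',{'large_dish_mid':float(bot.get_obs()['ee_pos'][2]+.012)})"
```

```text
time: 13.15
ee_pos: [0.5985, -0.1064, 0.0089]
tcp_rot: [-89.3, -0.1, 88.8]
wrist_force: [-1.0, -0.4, -0.9]
opening: 0.0851
time: 13.65
ee_pos: [0.604, -0.1067, 0.0071]
tcp_rot: [-90.1, 0.0, 88.9]
wrist_force: [-0.6, -1.4, 5.1]
opening: 0.0529
time: 14.15
ee_pos: [0.602, -0.1061, 0.0802]
tcp_rot: [-89.8, -0.0, 88.9]
wrist_force: [0.9, 0.3, 0.1]
opening: 0.053
time: 14.65
ee_pos: [0.5143, -0.2585, 0.1122]
tcp_rot: [-90.1, 0.1, 88.8]
wrist_force: [0.5, 0.7, -1.0]
opening: 0.0534
time: 15.05
ee_pos: [0.5155, -0.3066, 0.1109]
tcp_rot: [-90.0, 0.0, 88.8]
wrist_force: [0.2, 0.2, -0.1]
opening: 0.0529
t 15.05 tcp [ 0.5155 -0.3066  0.1109] [-90.0329   0.0028  88.8312] open 0.0528686827216689 F [ 0.245   0.2202 -0.1246]
large_dish_mid 0.9 px [308.4, 325.8] box 258 391 242 374 col [177. 173. 162.] rect [ 0.5124 -0.3058] [57. 52.] 0.6 mean [ 0.5116 -0.3058] z 0.1201166069975167
large_dish_mid 0.79 px [468.4, 496.0] box 478 524 444 479 col [126.  77.  41.] rect [ 0.5925 -0.2292] [25. 14.] 37.8 mean [ 0.5905 -0.2295] z 0.01528080857765754
warmer_large_round_top 0.97 px [157.8, 318.8] box 239 393 80 236 col [169. 170. 168.] rect [ 0.4629 -0.3074] [94. 94.] -87.2 mean [ 0.4604 -0.3075] z 0.01195167697159201
   window [ 0.4631 -0.3079] [60. 59.] -26.6 mean [ 0.4623 -0.3078]
warmer_large_round_top 0.27 px [387.5, 360.1] box 319 389 339 413 col [228. 229. 225.] rect [ 0.626  -0.2861] [66. 53.] -1.1 mean [ 0.6329 -0.2834] z 0.0301795141379054
   window [ 0.6555 -0.2836] [21.  1.] -82.6 mean [ 0.6556 -0.2832]
```

View pics/w9.png

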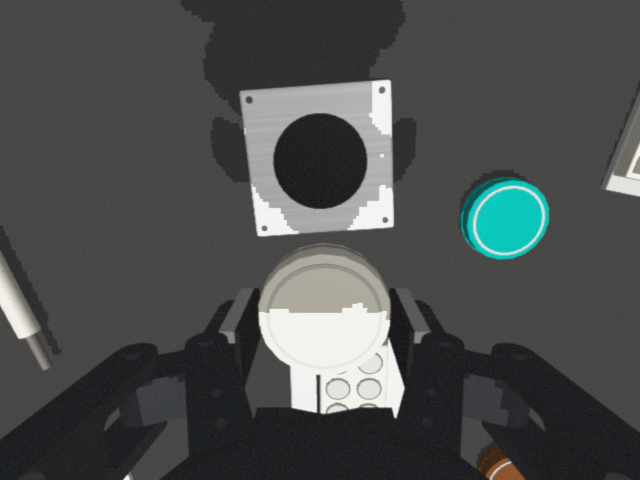

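w9 shows the large dish held level and centred at about (325,311). Its window is at (320,160).

```bash
python3 -m jog '[[1,-1,-0.05,0,0,0,0],[1,-2.1,-0.05,-0.5,0,0,0],[1,-2.1,-0.05,-2,0,0,0],[1,-2.1,-0.05,-2.8,0,0,0],[1,-2.1,-0.05,-2.8,0,0,0]]'
python3 -m jog '[[1,0,0,-0.3,0,0,0],[1,0,0,-0.6,0,0,0],[1,0,0,-0.85,0,0,0],[1,0,0,-0.85,0,0,0]]'
python3 -m jog '[[0.3,0,0,0,0,0,0],[0.3,0,0,0,0,0,0],[0,0,0,0,0,0,0],[0,0,0,0,0,0,0]]'
python3 -m jog '[[0,0,0,1,0,0,0],[0,0,0,3,0,0,0],[0,0.5,2,4,0,0,0],[0,1,4,4.5,0,0,0],[0,1.2,6,4.5,0,0,0]]'
python3 -m jog '[[0,0.5,2,0,0,0,-1],[0,0.8,2.7,0,0,0,-1.7],[0,0.8,2.7,0,0,0,-1.7],[0,0.8,2.7,0,0,0,-1.7]]'
python3 -c "
from h import *
look(['chamber_slide_mid','large_dish_mid','warmer_large_round_top','warmer_narrow_top'],'w10.png',{'large_dish_mid':.028})"
```

```text
time: 15.7
ee_pos: [0.4616, -0.3058, 0.0375]
tcp_rot: [-89.8, -0.1, 88.9]
wrist_force: [0.2, 0.9, -1.4]
opening: 0.0535
time: 16.1
ee_pos: [0.463, -0.3075, 0.0184]
tcp_rot: [-90.0, -0.0, 88.9]
wrist_force: [-0.1, -0.3, -1.0]
opening: 0.053
time: 16.5
ee_pos: [0.4632, -0.3077, 0.019]
tcp_rot: [-90.0, 0.0, 88.9]
wrist_force: [-0.0, -0.5, 0.2]
opening: 0.0848
time: 17.0
ee_pos: [0.4931, -0.1668, 0.1332]
tcp_rot: [-90.2, 0.1, 88.8]
wrist_force: [0.9, 1.3, 0.0]
opening: 0.0856
time: 17.4
ee_pos: [0.5118, -0.0999, 0.1309]
tcp_rot: [-90.0, 0.0, 80.5]
wrist_force: [0.3, 0.4, 0.6]
opening: 0.0852
t 17.4 tcp [ 0.5118 -0.0999  0.1309] [-90.0005   0.0124  80.5137] open 0.0851675462225993 F [0.2839 0.3999 0.5571]
chamber_slide_mid 0.93 px [144.3, 316.3] box 297 338 90 200 col [140. 139. 133.] rect [ 0.4505 -0.0943] [72. 27.] -12.2 mean [ 0.4493 -0.0937] z 0.01783428752427954
large_dish_mid 0.85 px [221.8, 28.7] box 0 70 179 258 col [236. 234. 225.] rect [ 0.4677 -0.2938] [60. 47.] -23.3 mean [ 0.4648 -0.2954] z 0.028242769296424414
large_dish_mid 0.71 px [239.7, 209.3] box 173 251 201 275 col [ 10. 182. 172.] rect [ 0.4996 -0.1769] [55. 51.] -56.9 mean [ 0.4989 -0.1767] z 0.016378909497175853
warmer_large_round_top 0.77 px [208.0, 66.9] box 0 122 134 283 col [232. 232. 230.] rect [ 0.4626 -0.3029] [100.  94.] -87.7 mean [ 0.4633 -0.2849] z 0.01186833547348709
   window [ 0.4594 -0.2547] [92.  4.] 3.9 mean [ 0.4579 -0.2546]
warmer_narrow_top 0.61 px [313.2, 579.5] box 500 639 242 375 col [231. 231. 229.] rect [0.6141 0.0862] [101.  97.] 16.1 mean [0.6085 0.0863] z 0.01171832473983514
   window [0.6202 0.0893] [87. 36.] 13.2 mean [0.6179 0.0889]
```

View pics/w10.png

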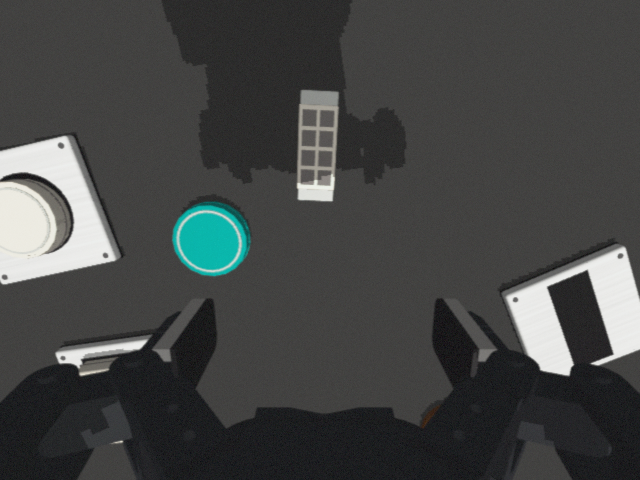

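w10 shows the slide at (318,145), about 2° off the jaws. The large dish is on its window at (30,215), partly out of frame, and the narrow window is at (580,315).

```bash
python3 -m jog '[[0,-1.5,0.2,0,0,0,-0.5],[0,-2.53,0.2,-0.5,0,0,-0.5],[0,-2.53,0.2,-2.5,0,0,-0.5],[0,-2.53,0.2,-4.3,0,0,-0.5],[0,-2.53,0.2,-4.5,0,0,-0.5]]'; python3 -m jog '[[0,0,0,-0.2,0,0,0],[0,0,0,-0.45,0,0,0],[1,0,0,-0.45,0,0,0],[1,0,0,-0.45,0,0,0],[1,0,0,-0.45,0,0,0]]' 30;  python3 -m jog '[[1,0,0,0,0,0,0],[1,0,0,0,0,0,0],[1,0,0,0,0,0,0],[1,0,0,1,0,0,0],[1,0,0,3,0,0,0]]' 
python3 -m jog '[[1,1,1,0.6,0,0,0],[1,2.5,2,1.2,0,0,1.2],[1,4,3,1.5,0,0,2.4],[1,5.6,3.6,1.5,0,0,3.6],[1,7,3.6,1.5,0,0,5.2]]'
python3 -m jog '[[1,0.5,0,0,0,0,0.6],[1,0.5,0,0,0,0,0.6],[1,0.5,0,0,0,0,0.6]]'
python3 -c "
from h import *
look(['chamber_slide_mid','warmer_narrow_top'],'w11.png',{'chamber_slide_mid':float(bot.get_obs()['ee_pos'][2]+.0125)})"
```

```text
time: 18.15
ee_pos: [0.445, -0.0949, 0.0137]
tcp_rot: [-89.6, 0.0, 77.8]
wrist_force: [-0.2, 0.6, -0.1]
opening: 0.0854
time: 18.65
ee_pos: [0.4493, -0.0952, 0.0081]
tcp_rot: [-90.1, 0.0, 77.9]
wrist_force: [0.6, 0.3, 0.8]
opening: 0.0439
time: 19.15
ee_pos: [0.4462, -0.0945, 0.0796]
tcp_rot: [-89.6, 0.0, 77.9]
wrist_force: [1.6, 0.0, -0.8]
opening: 0.0252
time: 19.65
ee_pos: [0.6253, -0.0028, 0.1195]
tcp_rot: [-90.0, -0.0, 104.3]
wrist_force: [-0.7, -0.4, 0.1]
opening: 0.0249
time: 19.95
ee_pos: [0.6355, -0.0051, 0.119]
tcp_rot: [-89.9, -0.0, 106.8]
wrist_force: [0.1, 0.0, -1.1]
opening: 0.0248
t 19.95 tcp [ 0.6355 -0.0051  0.119 ] [-89.9213  -0.0234 106.7925] open 0.024821598819309038 F [ 0.075   0.0269 -1.1426]
chamber_slide_mid 0.94 px [301.8, 321.8] box 291 358 220 381 col [139. 137. 132.] rect [ 0.6299 -0.006 ] [69. 25.] 16.7 mean [ 0.628  -0.0066] z 0.1289834923741679
warmer_narrow_top 0.73 px [246.4, 457.1] box 388 530 182 308 col [238. 238. 236.] rect [0.6163 0.0879] [95. 94.] -73.3 mean [0.614  0.0871] z 0.011843648157637415
   window [0.6172 0.0893] [80. 30.] 16.5 mean [0.6158 0.0889]
```

View pics/w11.png

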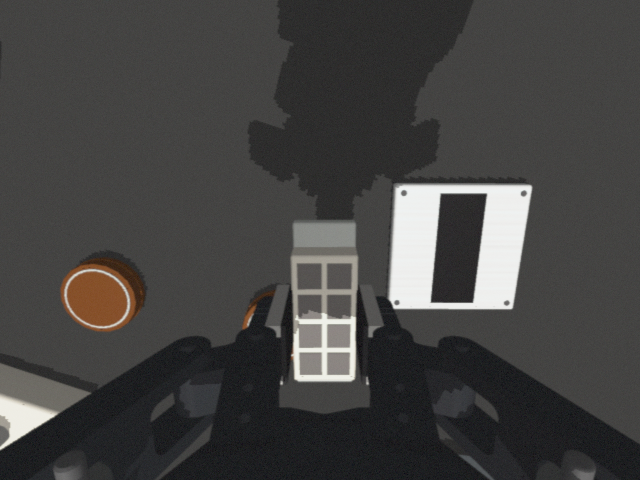

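w11 shows the slide held level. The top of its block spans rows 257–380 and columns 292–357; the narrow window is at (460,248).

```bash
python3 -c "
from h import *
o=bot.get_obs();C=cam('wrist',o);P=onz(C,[292,357,354,295],[257,257,380,380],o['ee_pos'][2]+.0105);print(P, P.mean(0),P.mean(0)-o['ee_pos'],o['ee_pos'])"
```

```text
[[ 0.6147 -0.0235  0.1305]
 [ 0.6075  0.0001  0.1305]
 [ 0.6599  0.016   0.1305]
 [ 0.6671 -0.0078  0.1305]] [ 0.6373 -0.0038  0.1305] [0.002  0.0014 0.0105] [ 0.6353 -0.0052  0.12  ]
```

```bash
python3 -m jog '[[1,-0.3,1.5,0,0,0,0],[1,-0.83,3,0,0,0,0],[1,-0.83,3.7,-0.5,0,0,0],[1,-0.83,3.7,-2,0,0,0],[1,-0.83,3.7,-3.2,0,0,0]]'
python3 -m jog '[[1,0,0,-0.1,0,0,0],[1,0,0,-0.5,0,0,0],[1,0,0,-0.75,0,0,0],[1,0,0,-0.75,0,0,0]]'
python3 -m jog '[[0.6,0,0,0,0,0,0],[0.6,0,0,0,0,0,0],[0,0,0,0,0,0,0],[0,0,0,0,0,0,0]]'
python3 -m jog '[[0,0,0,1,0,0,0],[0,0,0,3,0,0,0],[0,-1.5,0,4.5,0,0,0],[0,-3.5,0,6,0,0,0],[0,-5.5,0,8,0,0,0]]'
python3 -m jog '[[0,-2,0,1,0,0,0],[0,-4,0,2,0,0,0],[0,-6,0,2,0,0,0],[0,-6,0,2,0,0,0],[0,-6,0,2,0,0,0]]'
python3 - <<'E'
from h import *
C=cam('top');p,d=bot.camera('top');cv2.imwrite('pics/t2.png',cv2.resize(p[190:300,180:440,::-1],None,fx=3,fy=3,interpolation=cv2.INTER_CUBIC))
T=dict(zip(V,W))
for n in V:
  for q,z in((n,HT[n]+.012),(T[n],.012)):
    for g in bot.regions_of('top',q)[:3]: print(q,round(g['conf'],2),g['point'],np.median(p[g['pixels']],0),*rect(g['pixels'],C,z))
E
```

```text
time: 20.6
ee_pos: [0.6149, 0.088, 0.0385]
tcp_rot: [-90.1, 0.0, 106.9]
wrist_force: [-0.2, -0.8, -1.4]
opening: 0.025
time: 21.0
ee_pos: [0.6155, 0.0872, 0.0211]
tcp_rot: [-90.0, 0.0, 106.9]
wrist_force: [-0.8, -0.5, -0.2]
opening: 0.025
time: 21.4
ee_pos: [0.6155, 0.0875, 0.0212]
tcp_rot: [-90.0, 0.0, 106.9]
wrist_force: [-0.1, 0.6, 0.5]
opening: 0.0625
time: 21.9
ee_pos: [0.5023, 0.0874, 0.1969]
tcp_rot: [-90.0, -0.0, 106.9]
wrist_force: [1.5, 0.5, 1.6]
opening: 0.0854
time: 22.4
ee_pos: [0.3532, 0.0876, 0.2471]
tcp_rot: [-90.2, 0.0, 106.9]
wrist_force: [0.6, -0.4, 0.1]
opening: 0.0858
large_dish_mid 0.65 [251.7, 363.6] [ 56. 205. 191.] [ 0.4959 -0.1849] [49.583  48.1923] 44.632713317871094 [ 0.4966 -0.1845]
large_dish_mid 0.56 [266.3, 403.3] [241. 243. 236.] [ 0.4605 -0.3064] [54.4898 51.2195] -89.65213969349861 [ 0.4602 -0.3073]
large_dish_mid 0.49 [186.5, 355.2] [151.   99.   65.5] [ 0.715  -0.1509] [52.5053 51.0935] 89.67413330078125 [ 0.7163 -0.151 ]
warmer_large_round_top 0.28 [216.9, 278.2] [190. 196. 185.] [0.615  0.0867] [78.2684 27.8395] 16.506654739379883 [0.6148 0.0866]
small_dish_mid 0.43 [265.4, 215.1] [240. 244. 238.] [0.452  0.2929] [35.3596 31.7167] 2.371835947036743 [0.4528 0.292 ]
warmer_small_round_top 0.83 [267.9, 207.3] [241. 244. 244.] [0.4508 0.3046] [92.9838 74.8432] -11.282257080078125 [0.4502 0.3129]
well_plate_mid 0.81 [215.3, 394.0] [225. 229. 220.] [ 0.6162 -0.289 ] [72.6981 51.7788] -1.2478256225585938 [ 0.6154 -0.2876]
warmer_broad_top 0.85 [220.8, 402.0] [241. 243. 241.] [ 0.6181 -0.2889] [94.2456 91.9589] -1.0977401733398438 [ 0.6135 -0.2892]
chamber_slide_mid 0.75 [218.2, 276.5] [190. 196. 186.] [0.6106 0.0849] [71.7838 25.1529] 15.998954772949219 [0.6095 0.0849]
warmer_narrow_top 0.62 [219.5, 278.4] [241. 244. 244.] [0.612 0.088] [95.7034 91.273 ] 16.221094131469727 [0.6109 0.0892]
```

View pics/t2.png

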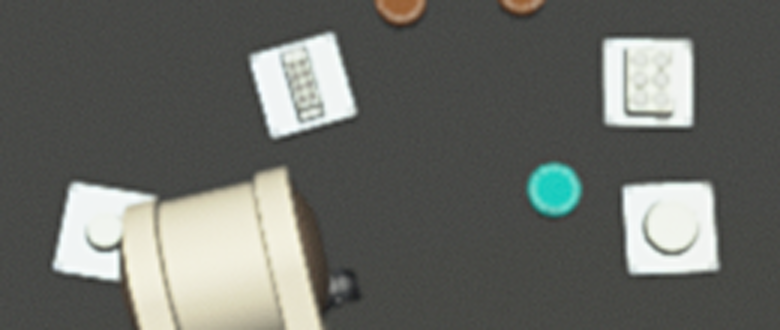

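The top view shows all four vessels lying flat and centred on their plates, with offsets of about 4 mm or less. The gripper is clear of everything.

```bash
python3 -c "
from workcell import bot
print(bot.job_done())"
```

```text
the job is handed in; nothing more can be done
None
```

All four vessels are on their matching warming plates, and I handed the job in at about 23 s of the 112 s allowed. I don't have a verdict, since the hand-in doesn't report one.

The last top-camera check gave these offsets, against a limit of 10 mm and 12°:

| Vessel | Distance from window centre | Angle to window |
|---|---|---|
| Large dish | about 3 mm | – |
| Small dish | about 2–3 mm | – |
| Six-well plate | about 2 mm | within 1° |
| Chamber slide | about 3–4 mm | within 1° |

- **Plate centres:** For the two dishes I compared against the plate centres measured before the move. In the last picture the arm partly hid the small plate, and the network took the chamber slide for the large plate.
- **Camera agreement:** The wrist camera read positions about 2–4 mm higher in x than the top camera, and I aimed between the two. That is well inside the tolerance.
- **Handling:** The vessels looked level wherever I viewed them in the gripper. Wrist force stayed below about 6 N, and the gripper was open and well clear at the end.
- **Bottle and pipette:** The arm kept clear of both, but I did not measure their positions again at the end.

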